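# Turn a drying clay tile over on its stand

## Robot

A 7-joint arm with a two-finger parallel gripper is mounted at the origin on the work surface. World frame = base frame: x ahead of the robot, y to its left, z up, the work surface at z = 0. Lengths are in m, angles in degrees, forces in N, time in s.
With the tool pointing down it reaches from about 0.425 to 0.875 m from the base axis. Payload 4.7 kg.
Tool frame: the origin (TCP) lies at the very end of the fingers, on their centre line; the grasp point (between the pads) lies 19 mm behind it; z points along the fingers, y is the line along which they close (so a half turn about z gives the same grasp; the last joint's range is limited). The gripper opens to 87 mm and grips with 3 to 60 N. Pads are 19 mm wide; open, the fingers measure 117 mm over their backs; the gripper's body (75 mm by 190 mm) begins 51 mm behind the grasp point.
Start: joints at [-65.598, 18.392, -4.016, 83.108, 1.295, 78.541, -3.26], TCP at [0.26, 0.596, 0.223] pointing down, gripper open.
Joint ranges: [-163.93, 163.93], [-17.29, 119.83], [-79.2, 71.16], [3.27, 140.29], [-89.18, 269.18], [5.43, 117.66], [-154.24, 154.24]. Speed limits (degrees/s): [147.25, 147.25, 180, 180, 180, 180, 180].

## Interface

Orientations are given as [roll, pitch, yaw] about the fixed x, y, z axes, in that order (R = Rz(yaw) Ry(pitch) Rx(roll)).
In Python, from cell import get_obs, cams, ticket, finder gives the robot as it stands.
- The arm moves only by the shell command python3 -m creep 'ROWS' [FORCE]. ROWS is text: rows parted by semicolons, each of 5 numbers parted by spaces: the shift along the world's x, y, z in m, then the turn about the world's z in degrees, then the finger opening in m, from 0 to 0.087. A call has 1 to 8 rows; each row shifts and turns the commanded pose from where the row before left it; what a row does not reach is not made up. A row lasts 1/8 s, in which the tool goes at most 62.5 mm and 10.7 degrees, less where a joint would pass 70% of its speed; a pose out of reach is approached as far as the arm can. A call with a gripper value outside its range is refused whole. The fingers move at their own pace and stop on an object; FORCE is the grip in N (left out, the last holds). Time passes only in rows, so rows that do not move let the fingers close. It gives the time, the measured TCP pose, the force, the opening and the grip force at its end, in the units of the state.
- get_obs(): the state, without advancing time (a new reading comes with each control period).
- cams.read_camera(name): name is "scene" or "side" or "wrist"; returns the picture (384x512x3 uint8, red, green, blue); there is no depth.
- cams.calibration(name): a dict with "fx", "fy", "cx", "cy" (pixels), "extrinsics" (4x4, takes a point from world to camera coordinates). Camera axes: x right, y down, z forward; pixel columns grow to the right and rows downward; lengths in m; the calibration is good to about 2 mm. A picture is of the moment at which its call begins: read the wrist's pose just before it. calibration takes no time and is no camera call; for the wrist camera it gives the pose at the moment of the call.
- ticket.sign_off(): hands the job in; it is judged then, once.
Trained networks look in the newest picture that a camera, given by its name, has taken for a name from the list of things; names that differ only in an ending like _2 or _b are one class to them, and where a whole thing is asked for, a point or a joint stands for the part that bears it (a point fixed in the world has none). Each returns a list of dicts, best first, with "p" (0 to 1); they miss things now and then, are a little off and sometimes report something else, mostly with a low value. They report only what shows in the picture. A call takes as long as a camera call. They do not tell look-alikes from the thing itself.
- finder.masks_of(name, camera): "mask" (384x512 bool, what is visible of it) and "xy" ([column, row] in pixels, amid what is visible of it).
- finder.tip_of(name, camera): "xy" ([column, row] in pixels: a listed point, or the origin of a listed thing).
The state is a dict: "time_s": time; "qpos": joint angles; "joint_velocities": joint speeds; "effort": joint torques, N m; "tool_pos": TCP position; "tool_rot": TCP orientation; "force": force on the tool from outside, world axes, zero at the start; "wrist_torque": the same for the moment, N m; "grip_width": finger opening in m; "grasp_force": force on a finger pad.
Only numpy, scipy, OpenCV 4.12 (cv2) and the standard library are available. Lean on these libraries where they do the work, as an engineer would, in place of code of your own. Each camera call takes 0.05 s, during which the arm holds its last target. There are 200 camera calls.

## Task

The tall clay tile on the drying stand still has its smooth face showing. Its clay is only half dry: pinch it lightly by the top edge (about 10 newtons, and under 20), lift it clear and turn it over onto the stand's empty opposite slope, standing on the same edge, square and fully home on the ledge, leaning flat against the board with its ribbed back showing. Lower it gently, without a knock, keep hold of it until it stands on the ledge, then let go; do not disturb the short tile, the pot or the brush.

Things in the scene. Friction and masses are not known exactly. Their poses are not given: they have to be found in the camera images.
- stand: fixed wooden A-frame, 300 mm long (x, along the ridge), 180 mm wide, 109 mm high. Origin: centre of its underside on the bench, z up. Its +y and -y sides are plywood boards leaning inwards, 35 degrees from vertical, each 90 mm from ledge up to the 20 mm wide ridge. The tiles start on the -y slope
- free_ledge (a point): middle of the empty ledge, in the corner where ledge and the face of the +y board meet: 62 mm to +y of the stand's middle line, 35 mm above the bench; axes as the stand's. Both ledges are alike, 300 mm long and square to their board: 19 mm deep up to a lip 6 mm high and 5 mm thick
- tall_tile: tile to turn over: grey clay, 100 mm wide, 150 mm high, 10 mm thick, 0.27 kg. One face smooth, darker ribs on the back. Origin: middle of its lower edge, mid thickness; x along the width, y up to the top edge, z out of the smooth face. Stands on the -y ledge, smooth face out, its top 60 mm (along the tile) past the ridge
- short_tile: a bystander on the same slope, at one end of it (the tall tile is at the other): a clay tile 80 mm wide, 105 mm high, 10 mm thick, already turned, ribbed back out. Origin: middle of its lower edge; x along the width, y up the tile, z out of its ribbed back
- pot: a bystander: small dark round pot, 100 mm wide, 66 mm high, origin under its base, standing on a low metal turntable of 170 mm diameter and 50 mm height
- brush: a bystander: a brush lying on the bench, about 200 mm long along its x
Things that resemble listed ones, but are neither listed nor needed, are in the scene too. What is shaped like the tall_tile but blue, orange or yellow is not meant.

How it is judged:
By the outcome, as a careful person would: the job done as asked, in the order asked, and still so for the second after the job is handed in, with the robot touching nothing.
It also fails if it takes over 42 s, if anything falls off the work surface, if the arm or the gripper's body presses on something with over 40 N, if the wrist force passes 120 N, or if a joint passes its speed limit or range.

## Working session

There is one attempt and no reset: what is moved stays moved. The work goes in short steps, Python scripts to look and compute and a shell command to move; the robot and the scene stay as the last step left them, time stands still between calls to the robot, and variables do not carry over. Pictures are saved under pics/ and viewed, at most 10 in all, crops included, and the job is handed in when it is done.

```bash
mkdir -p pics; ls
python3 - <<'E'
from cell import get_obs,cams,finder
import cv2,numpy as np
o=get_obs();print({k:np.round(v,3).tolist() for k,v in o.items()})
ims=[]
for n in("scene","side"):
    im=cams.read_camera(n);c=cams.calibration(n);E=np.array(c["extrinsics"]);print(n,c["fx"],c["fy"],c["cx"],c["cy"],"campos",np.round(-E[:3,:3].T@E[:3,3],3),"fwd",E[2,:3].round(2))
    cv2.imwrite(f"pics/{n}0.png",cv2.resize(im[...,::-1],(800,600),interpolation=cv2.INTER_CUBIC))
    for k in("stand","tall_tile","short_tile","pot","brush"):
        print(k,[(round(d["p"],2),np.round(d["xy"]).tolist(),int(d["mask"].sum())) for d in finder.masks_of(k,n)],[(round(d["p"],2),np.round(d["xy"],1).tolist()) for d in finder.tip_of(k,n)])
    print([(round(d["p"],2),np.round(d["xy"],1).tolist()) for d in finder.tip_of("free_ledge",n)])
E
```

```text
pics
{'time_s': 0.0, 'qpos': [-65.597, 18.44, -4.016, 83.175, 1.297, 78.541, -3.259], 'joint_velocities': [0.066, 0.1, 0.1, -0.037, 0.093, -0.091, 0.048], 'effort': [-0.001, -49.129, -0.404, -31.254, -0.064, 0.044, 0.0], 'tool_pos': [0.26, 0.595, 0.221], 'tool_rot': [-179.89, 0.008, 156.408], 'force': [-0.875, -0.05, -0.017], 'wrist_torque': [0.068, 0.045, -0.032], 'grasp_force': 0.0, 'grip_width': 0.087}
scene 383.4053735255711 383.4053735255711 253.4658771511312 194.06326300799353 campos [ 1.08  -0.229  0.83 ] fwd [-0.5   0.27 -0.83]
stand [(0.63, [220.0, 199.0], 5104)] [(0.91, [208.6, 198.0])]
tall_tile [(0.9, [67.0, 184.0], 1775), (0.79, [202.0, 201.0], 1469), (0.58, [198.0, 319.0], 3416), (0.58, [306.0, 177.0], 1764)] [(0.66, [228.5, 340.1]), (0.65, [307.7, 200.9]), (0.64, [185.4, 215.4]), (0.56, [95.1, 178.1])]
short_tile [(0.65, [190.0, 155.0], 608)] [(0.96, [180.7, 167.3])]
pot [(0.73, [360.0, 116.0], 923)] [(0.78, [355.7, 124.8])]
brush [(0.6, [84.0, 260.0], 1122)] [(0.83, [81.0, 252.9])]
[(0.96, [230.2, 183.6])]
side 362.4604871335039 362.4604871335039 261.1464120072937 191.4447977986852 campos [ 0.238 -0.726  0.677] fwd [ 0.38  0.71 -0.59]
stand [(0.85, [241.0, 229.0], 2608)] [(0.57, [245.0, 235.4])]
tall_tile [(0.97, [268.0, 204.0], 2297), (0.97, [213.0, 361.0], 2317), (0.92, [223.0, 182.0], 954)] [(0.92, [247.4, 178.3]), (0.86, [368.3, 214.6]), (0.71, [212.2, 342.1]), (0.7, [274.3, 235.6])]
short_tile [(0.79, [214.0, 226.0], 1316)] [(0.72, [217.8, 246.0])]
pot [(0.82, [183.0, 138.0], 569), (0.39, [241.0, 229.0], 2633)] [(0.69, [183.0, 144.8])]
brush [(0.57, [327.0, 326.0], 1536)] [(0.96, [319.1, 334.1])]
[(0.43, [274.8, 233.1])]
```

View pics/scene0.png

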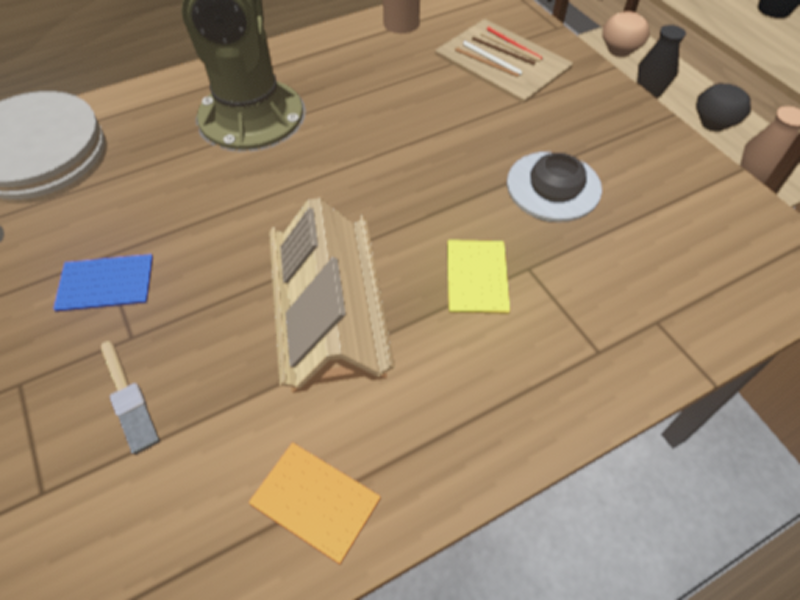

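View pics/side0.png

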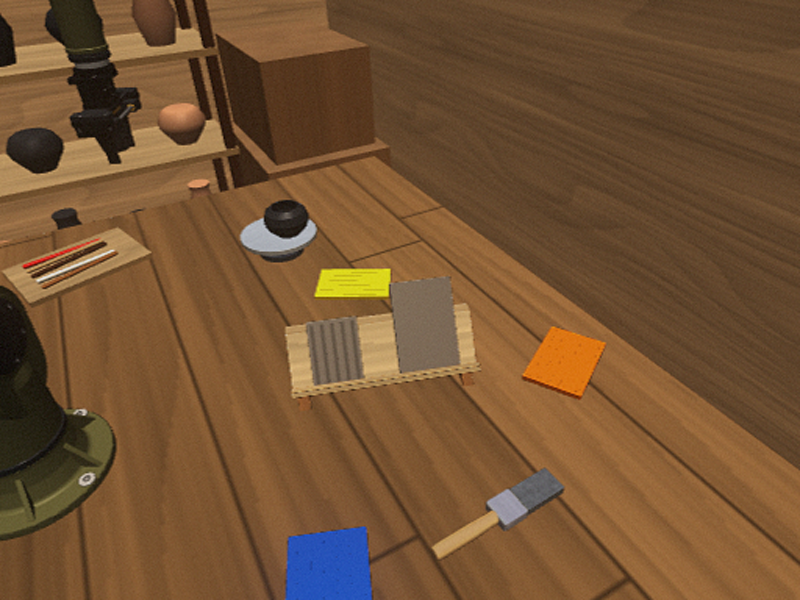

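Grey tile candidates in the scene image: the grey smooth tile on the stand (201,200), blue (67,184), orange (198,319), yellow (306,177). I choose the grey one on the stand. The side view shows it smooth at (268,204), with the ribbed short tile at (214,226).

```bash
cat > h.py <<'E'
import cv2,numpy as np
from cell import get_obs,cams,finder,ticket
def K(c): return np.array([[c["fx"],0,c["cx"]],[0,c["fy"],c["cy"]],[0,0,1.]])
def P(c): return K(c)@np.array(c["extrinsics"])[:3]
def proj(c,X):
    q=np.c_[np.atleast_2d(X),np.ones(len(np.atleast_2d(X)))]@P(c).T; return q[:,:2]/q[:,2:]
def tri(c1,p1,c2,p2):
    X=cv2.triangulatePoints(P(c1),P(c2),np.array(p1,float).reshape(2,1),np.array(p2,float).reshape(2,1)).ravel();X=X[:3]/X[3]
    return X, np.r_[np.linalg.norm(proj(c1,X)-p1),np.linalg.norm(proj(c2,X)-p2)]
def quad(m):
    cs,_=cv2.findContours(m.astype(np.uint8),cv2.RETR_EXTERNAL,cv2.CHAIN_APPROX_NONE);c=max(cs,key=cv2.contourArea)
    return cv2.approxPolyN(c,4,ensure_convex=True).reshape(-1,2)
E
python3 - <<'E'
from h import *
a,b=cams.calibration("scene"),cams.calibration("side")
for n,p,q in(("stand",[208.6,198],[245,235.4]),("tall",[185.4,215.4],[274.3,235.6]),("short",[180.7,167.3],[217.8,246]),("pot",[355.7,124.8],[183,144.8]),("brush",[81,252.9],[319.1,334.1])):
    X,e=tri(a,p,b,q);print(n,X.round(4),e.round(1))
for cam,xy in(("scene",[202,201]),("side",[268,204])):
    cams.read_camera(cam)
    m=min(finder.masks_of("tall_tile",cam),key=lambda d:np.hypot(*(np.array(d["xy"])-xy)))["mask"];print(cam,quad(m).tolist())
im=cams.read_camera("side");cv2.imwrite("pics/crop.png",cv2.resize(im[160:270,170:320,::-1],None,fx=5,fy=5,interpolation=cv2.INTER_CUBIC))
E
```

```text
stand [ 0.5363 -0.0692  0.0012] [0.2 0.2]
tall [ 0.5821 -0.1471  0.0418] [0.2 0.2]
short [ 0.4423 -0.1031  0.0409] [1.1 1.2]
pot [0.5361 0.3926 0.0535] [2.9 2.6]
brush [ 0.5338 -0.4031 -0.0015] [0.8 1. ]
scene [[221, 202], [183, 241], [183, 199], [215, 161]]
side [[295, 233], [256, 239], [248, 181], [288, 177]]
```

View pics/crop.png

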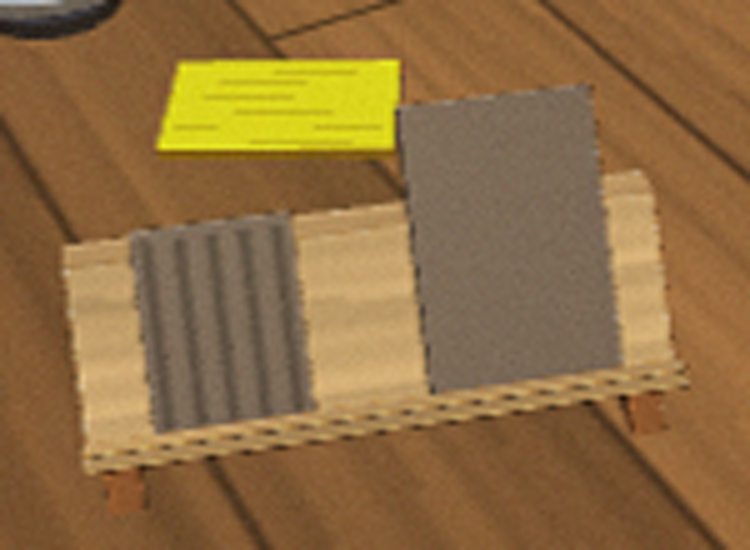

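The crop shows the smooth grey tall tile, top corners at about (250,181) and (288,177) and bottom corners at (256,238) and (294,233) in the side image. The short tile beside it is the ribbed one, so the choice is confirmed.

```bash
cat > fit.py <<'E'
from h import *
from scipy.optimize import least_squares
def Rz(a):return np.array([[np.cos(a),-np.sin(a),0],[np.sin(a),np.cos(a),0],[0,0,1]])
def corners(p,s=1): # s=1 smooth face; order TL,TR,BR,BL looking from -y; tilt leaning to +y
    x,y,z,yaw,t=p
    up=np.array([0,np.sin(t),np.cos(t)]);n=np.array([0,-np.cos(t),np.sin(t)])
    return np.array([Rz(yaw)@(np.array([sx*.05,0,0])+h*.15*up+s*.005*n)+[x,y,z] for sx,h in((-1,1),(1,1),(1,0),(-1,0))])
E
python3 - <<'E'
from fit import *
a,b=cams.calibration("scene"),cams.calibration("side")
ob=np.array([[249.6,181.4],[288,177.2],[294.2,233],[256.4,238.2]])
oa=np.array([[337,262],[342,318],[291,362],[287,315]])/1.5625; 
oa=oa[[0,1,2,3]]
f=lambda p:np.r_[(proj(a,corners(p))-oa).ravel(),(proj(b,corners(p))-ob).ravel()]
r=least_squares(f,[.582,-.147,.042,np.radians(-17),np.radians(35)],loss="soft_l1")
p=r.x;print(p[:3].round(4),np.degrees(p[3:]).round(2));print(f(p).reshape(-1,2).round(1).tolist())
# with tilt fixed 35
g=lambda q:f(np.r_[q,np.radians(35)]);r=least_squares(g,p[:4],loss="soft_l1");print(r.x[:3].round(4),np.degrees(r.x[3]).round(2),r.cost)
print("topmid",corners(p,0)[:2].mean(0).round(4))
E
```

```text
[ 0.5855 -0.1458  0.0331] [-20.52  35.92]
[[-0.1, -1.8], [0.7, -0.5], [-0.2, 4.1], [0.7, -1.2], [0.2, -0.4], [0.7, -0.3], [0.7, 2.3], [-0.2, 1.9]]
[ 0.5859 -0.1447  0.0324] -20.69 9.032410612274843
topmid [ 0.6163 -0.0634  0.1546]
```

```bash
python3 -m creep '0.02 -0.062 0.02 1 0.087;0.02 -0.059 0.015 1 0.087;0.02 -0.059 0.015 1 0.087;0.02 -0.059 0.015 1 0.087;0.02 -0.059 0.015 1 0.087;0.02 -0.059 0.015 1 0.087;0.02 -0.059 0.015 0 0.087;0 0 0 0 0.087' 10
```

```text
time_s: 2.45
tool_pos: [0.398, 0.1888, 0.3308]
tool_rot: [179.8, 0.2, 161.9]
force: [-0.6, 0.4, -0.5]
grip_width: 0.0868
grasp_force: 0.0
```

```bash
python3 -m creep '0.033 -0.05 0.008 0 0.087;0.033 -0.05 0.008 0 0.087;0.033 -0.05 0.008 0 0.087;0.033 -0.05 0.008 0 0.087;0 0 0 0 0.087;0 0 0 0 0.087'
python3 - <<'E'
from h import *
import pickle
c=cams.calibration("wrist");im=cams.read_camera("wrist");pickle.dump((c,im),open("w1.pkl","wb"))
E_=np.array(c["extrinsics"]);print(c["fx"],(-E_[:3,:3].T@E_[:3,3]).round(3),E_[:3,:3].round(2).tolist())
cv2.imwrite("pics/w1.png",cv2.resize(im[...,::-1],(800,600),interpolation=cv2.INTER_CUBIC))
E
```

```text
time_s: 3.2
tool_pos: [0.5274, -0.005, 0.3602]
tool_rot: [180.0, -0.1, 162.5]
force: [-0.1, 0.4, 0.7]
grip_width: 0.0867
grasp_force: 0.0
295.90699210258595 [0.456 0.018 0.523] [[0.3, 0.95, 0.0], [0.92, -0.29, 0.27], [0.26, -0.08, -0.96]]
```

View pics/w1.png

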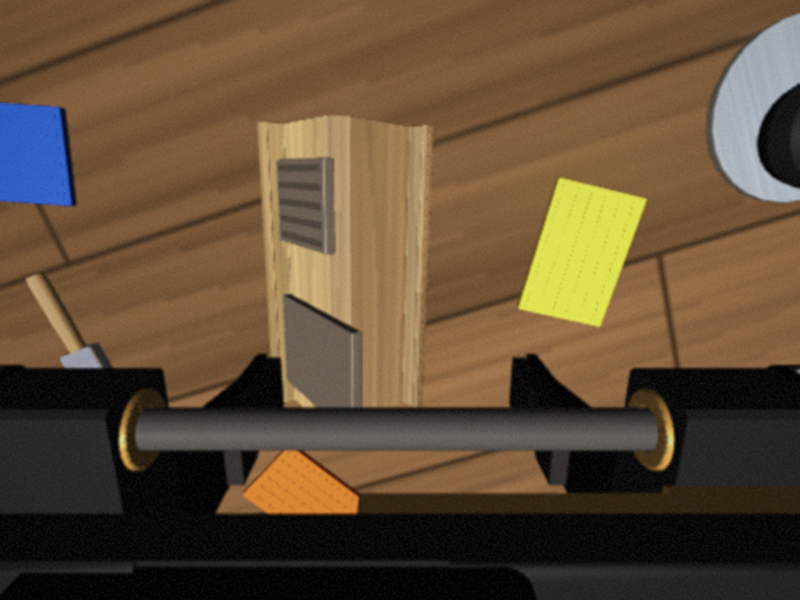

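The wrist view shows the stand with its -y slope to the left. The short ribbed tile is at about (300,205) and the tall tile at (320,350), partly hidden by the gripper. I'll step back to see all of it.

```bash
python3 -m creep '-0.035 0 0.0 0 0.087;-0.035 0 0.0 0 0.087;-0.04 0.02 0.0 0 0.087;0 0 0 0 0.087;0 0 0 0 0.087'
python3 - <<'E'
from h import *
import pickle
c=cams.calibration("wrist");im=cams.read_camera("wrist");pickle.dump((c,im),open("w2.pkl","wb"))
cv2.imwrite("pics/w2.png",cv2.resize(im[0:240,130:450,::-1],(800,600),interpolation=cv2.INTER_CUBIC))
E
```

```text
time_s: 3.88
tool_pos: [0.4176, 0.0143, 0.3609]
tool_rot: [180.0, 0.1, 162.5]
force: [1.0, -0.2, 0.3]
grip_width: 0.0867
grasp_force: 0.0
```

View pics/w2.png

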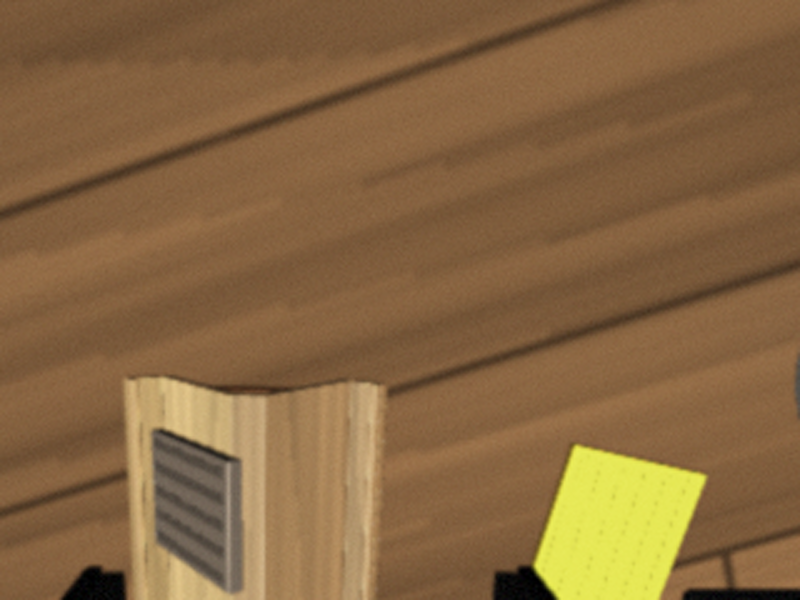

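The view is of the -x end of the stand: image up is -x. I need to move +x instead.

```bash
python3 -m creep '0.055 -0.012 0.0 0 0.087;0.055 -0.014 0.0 0 0.087;0.055 -0.014 0.0 0 0.087;0.055 -0.014 0.0 0 0.087;0.02 0 0 0 0.087;0 0 0 0 0.087;0 0 0 0 0.087'
python3 - <<'E'
from h import *
import pickle
c=cams.calibration("wrist");im=cams.read_camera("wrist");pickle.dump((c,im),open("w3.pkl","wb"))
cv2.imwrite("pics/w3.png",cv2.resize(im[0:240,130:450,::-1],(800,600),interpolation=cv2.INTER_CUBIC))
E
```

```text
time_s: 4.8
tool_pos: [0.6572, -0.0407, 0.3604]
tool_rot: [-180.0, -0.0, 162.4]
force: [-0.4, -0.3, 0.3]
grip_width: 0.0867
grasp_force: 0.0
```

View pics/w3.png

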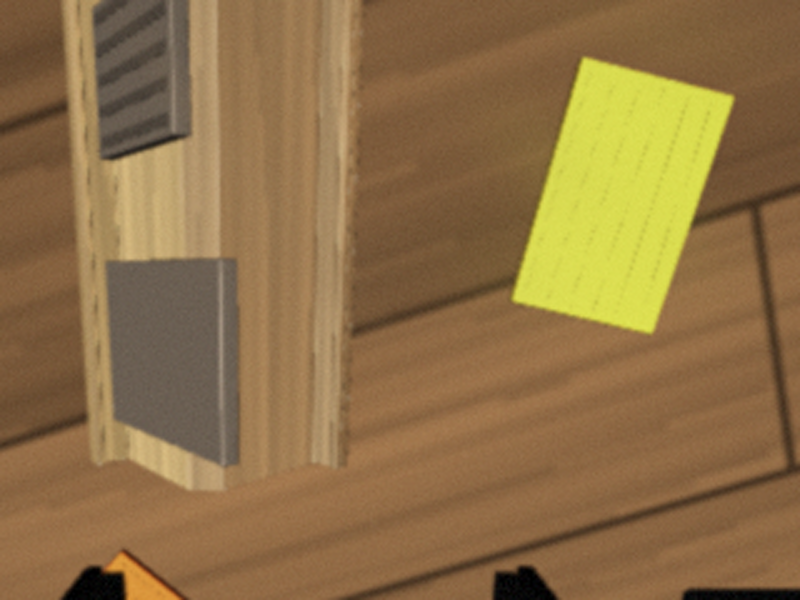

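w3, in crop pixels (÷2.5, +130 in column), shows the tall tile's smooth face: top corners (221,259) and (222,464), bottom corners (107,262) and (115,418). The ridge's +x end is at (190..225,488). Now I fit the tile and stand poses.

Run:
```python
from fit import *
import pickle
b=cams.calibration("side");c2=pickle.load(open("w2.pkl","rb"))[0];c3=pickle.load(open("w3.pkl","rb"))[0]
u=lambda L:np.array(L,float)/2.5+[130,0]
ow=u([[221,259],[222,464],[115,418],[107,262]]);obk=u([[237,258],[238,463]])
ob=np.array([[249.6,181.4],[288,177.2],[294.2,233],[256.4,238.2]])
fw=lambda p:np.r_[(proj(c3,corners(p))-ow).ravel(),(proj(c3,corners(p,-1)[:2])-obk).ravel()]
fb=lambda p:(proj(b,corners(p))-ob).ravel()
for nm,f in(("wrist+side",lambda p:np.r_[fw(p),fb(p)]),("wrist",fw)):
    r=least_squares(f,[.585,-.145,.036,-.34,.61],loss="soft_l1");p=r.x
    print(nm,p[:3].round(4),np.degrees(p[3:]).round(2),"top",corners(p,0)[:2].mean(0).round(4));print(f(p).reshape(-1,2).round(1).tolist())
M=[(.15,-.01,.109),(.15,.01,.109),(.15,.09,.037),(.15,-.09,.037)];o3=u([[190,488],[225,489],[345,466],[97,463]])
N=[(-.15,-.01,.109),(-.15,.01,.109),(-.15,.09,.037),(-.15,-.09,.037)];o2=u([[233,393],[266,395],[386,385],[125,378]])
W=lambda s,m:(Rz(s[2])@np.array(m).T).T+[s[0],s[1],0]
g=lambda s:np.r_[(proj(c3,W(s,M))-o3).ravel(),(proj(c2,W(s,N))-o2).ravel()]
r=least_squares(g,[.536,-.069,-.3],loss="soft_l1");s=r.x;print("stand",s[:2].round(4),np.degrees(s[2]).round(2));print(g(s).reshape(-1,2).round(1).tolist())
print("free_ledge",W(s,[(0,.062,.035)]).round(4)); R=Rz(s[2]);print("tile in stand frame bottom",(R.T@(p[:3]-[s[0],s[1],0])).round(4))
```

```text
wrist+side [ 0.5847 -0.1467  0.0353] [-18.75  34.37] top [ 0.6119 -0.0665  0.1591]
[[-0.7, -0.5], [-0.1, 0.8], [0.1, 0.1], [0.1, -0.5], [0.4, 0.2], [0.5, 0.2], [-0.7, -0.3], [-0.2, -0.9], [0.6, 1.7], [-0.2, 2.0]]
wrist [ 0.5846 -0.1478  0.0319] [-18.74  34.67] top [ 0.612  -0.067   0.1553]
[[-0.7, -0.1], [-0.1, 0.2], [0.0, -0.1], [-0.0, -0.3], [0.3, 0.5], [0.4, -0.3]]
stand [ 0.5381 -0.0613] -18.73
[[0.1, 1.0], [-0.1, 0.9], [3.8, -0.7], [-3.4, -1.6], [-0.6, 1.0], [0.4, 0.5], [3.5, -1.0], [-1.9, -0.8]]
free_ledge [[ 0.558  -0.0026  0.035 ]]
tile in stand frame bottom [ 0.0718 -0.067   0.0319]
```

```bash
python3 -m creep '-0.016 -0.011 -0.025 -0.6 0.06;-0.016 -0.011 -0.03 -0.6 0.06;-0.0156 -0.0113 -0.035 0 0.06;0 0 -0.035 0 0.06;0 0 -0.03 0 0.06;0 0 0 0 0.06;0 0 0 0 0.06;0 0 0 0 0.06' 10
python3 - <<'E'
from h import *
im=cams.read_camera("side");cv2.imwrite("pics/s2.png",cv2.resize(im[100:260,170:383,::-1],(798,600),interpolation=cv2.INTER_CUBIC))
E
```

```text
time_s: 5.85
tool_pos: [0.6109, -0.0739, 0.2077]
tool_rot: [179.9, 0.2, 161.2]
force: [-0.0, -0.1, -0.6]
grip_width: 0.0604
grasp_force: 0.0
```

View pics/s2.png

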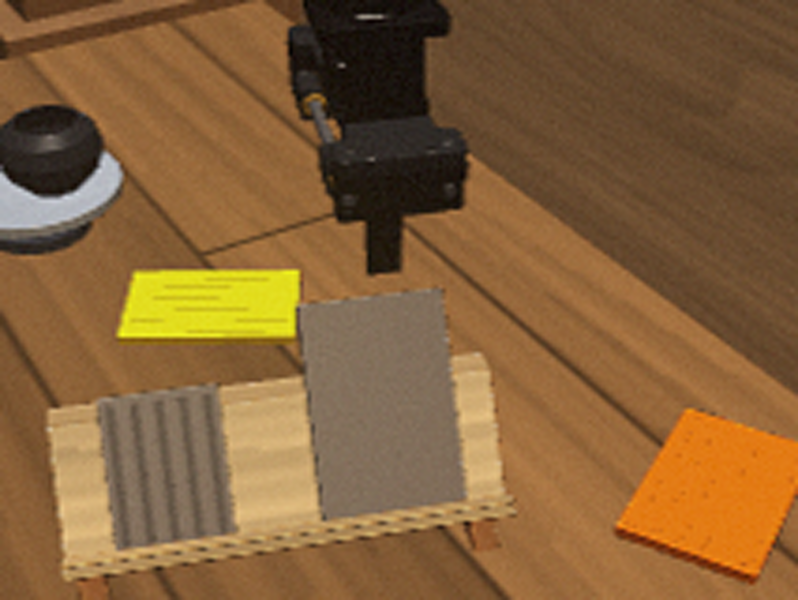

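```bash
python3 -m creep '-0.001 0 -0.02 0 0.06;0 0 -0.02 0 0.06;0 0 -0.02 0 0.06;0 0 -0.01 0 0.05;0 0 0 0 0.036;0 0 0 0 0.036;0 0 0 0 0.032;0 0 0 0 0.032' 10
```

```text
time_s: 6.9
tool_pos: [0.6093, -0.0739, 0.1363]
tool_rot: [180.0, 0.1, 161.2]
force: [1.1, -0.5, -0.5]
grip_width: 0.0328
grasp_force: 0.0
```

```bash
python3 -m creep '-0.0016 -0.0048 0.004 0 0.031;-0.0016 -0.0048 0.004 0 0.030;-0.0016 -0.0048 0.004 0 0.028;-0.0016 -0.0048 0.004 0 0.027;-0.0017 -0.0051 0.0025 0 0.026;-0.0017 -0.0051 0.0025 0 0.024;-0.0017 -0.0051 0.0025 0 0.022;-0.0017 -0.0051 0.0025 0 0.021'
```

```text
time_s: 7.9
tool_pos: [0.5957, -0.114, 0.1619]
tool_rot: [-180.0, 0.0, 161.2]
force: [0.6, -0.0, -0.0]
grip_width: 0.0216
grasp_force: 0.3
```

```bash
python3 -m creep '-0.0018 -0.0053 0.001 0 0.020;-0.0018 -0.0053 0.001 0 0.018;-0.0018 -0.0053 0.001 0 0.017;-0.0018 -0.0053 0.001 0 0.016;-0.0013 -0.004 0 0 0.015;-0.0013 -0.004 0 0 0.014;0 0 0 0 0.012;0 0 0 0 0.012'
```

```text
time_s: 8.9
tool_pos: [0.586, -0.1423, 0.1656]
tool_rot: [180.0, -0.0, 161.2]
force: [-0.2, 1.2, -0.9]
grip_width: 0.0121
grasp_force: 0.1
```

Run:
```python
from h import *
im=cams.read_camera("side");im2=cams.read_camera("scene")
cv2.imwrite("pics/s3.png",np.hstack([cv2.resize(i[...,::-1],(400,400),interpolation=cv2.INTER_CUBIC) for i in (im[130:250,200:320],im2[110:250,130:270])]))
```

```text
(no output)
```

View pics/s3.png

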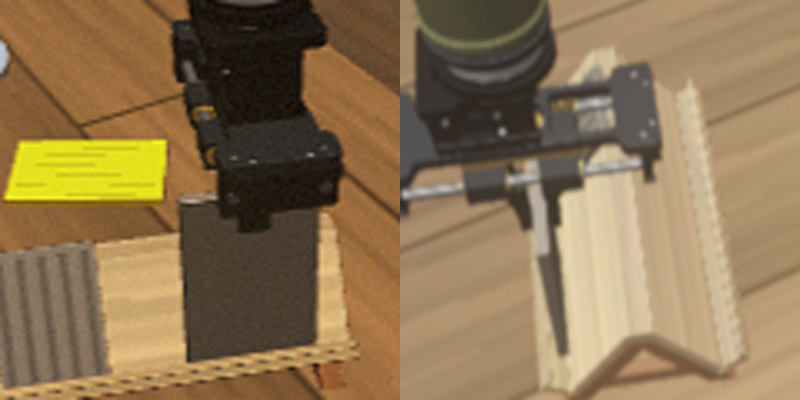

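The tile is standing upright between the fingers on its ledge. Now I close at 10 N and lift.

```bash
python3 -m creep '0 0 0 0 0.004;0 0 0 0 0.004;0 0 0 0 0.004;0 0 0.004 0 0.004;0 0 0.008 0 0.004;0 0 0.012 0 0.004;0 0 0.014 0 0.004;0 0 0.014 0 0.004' 11
```

```text
time_s: 10.0
tool_pos: [0.5862, -0.1426, 0.2191]
tool_rot: [180.0, 0.0, 161.2]
force: [0.4, -0.6, -3.2]
grip_width: 0.0099
grasp_force: 11.0
```

```bash
python3 -m creep '0 0 0.015 0 0.004;0 0 0.02 0 0.004;0 0 0.015 0 0.004;0.005 0.015 0 0 0.004;0.008 0.0235 0 0 0.004;0.009 0.027 0 0 0.004;0.009 0.027 0 0 0.004;0.005 0.015 0 0 0.004'
```

```text
time_s: 11.0
tool_pos: [0.6222, -0.0314, 0.2665]
tool_rot: [180.0, -0.1, 161.4]
force: [-0.1, 0.2, -2.5]
grip_width: 0.0103
grasp_force: 11.0
```

```bash
python3 -m creep '0.003 0.008 0 0 0.004;0.0018 0.0045 0 0 0.004;0 0 0 0 0.004;0 0 0 0 0.004'
python3 - <<'E'
from fit import *
import pickle
c=cams.calibration("wrist");im=cams.read_camera("wrist");im2=cams.read_camera("scene");cs=cams.calibration("scene");o=get_obs();pickle.dump((c,im,cs,im2),open("w4.pkl","wb"))
cv2.imwrite("pics/w4.png",np.hstack([cv2.resize(im[100:340,100:420,::-1],(400,300),interpolation=cv2.INTER_CUBIC),cv2.resize(im2[80:290,120:400,::-1],(400,300),interpolation=cv2.INTER_CUBIC)]))
t=np.array(o["tool_pos"]);print((Rz(np.radians(-18.73)).T@(t-[.5381,-.0613,0])).round(4),o["grasp_force"],o["force"])
E
```

```text
time_s: 11.5
tool_pos: [0.6266, -0.0238, 0.2679]
tool_rot: [-180.0, 0.0, 161.1]
force: [-0.7, -0.3, -2.4]
grip_width: 0.0101
grasp_force: 11.0
[0.0717 0.0642 0.2679] 10.9974392465665 [-0.50153532  0.60132612 -3.23731611]
```

View pics/w4.png

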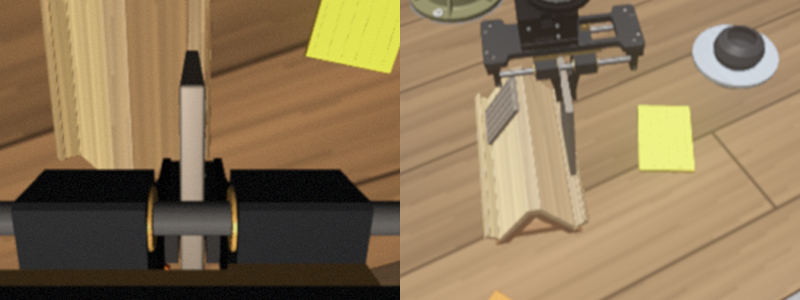

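Tile hangs vertical over the +y ledge, held centrally. Lowering.

```bash
python3 -m creep '0.0006 0.0019 -0.015 0 0.004;0 0 -0.02 0 0.004;0 0 -0.02 0 0.004;0 0 -0.015 0 0.004;0 0 -0.01 0 0.004;0 0 -0.006 0 0.004;0 0 -0.004 0 0.004;0 0 0 0 0.004'
```

```text
time_s: 12.6
tool_pos: [0.6275, -0.0207, 0.1778]
tool_rot: [180.0, 0.0, 161.2]
force: [-0.1, 0.1, -2.5]
grip_width: 0.0099
grasp_force: 11.0
```

```bash
python3 -m creep '0 0 -0.001 0 0.004;0 0 -0.001 0 0.004;0 0 -0.001 0 0.004;0 0 -0.001 0 0.004;0 0 -0.001 0 0.004;0 0 0 0 0.004'
```

```text
time_s: 13.35
tool_pos: [0.6272, -0.0208, 0.1725]
tool_rot: [-180.0, -0.0, 161.2]
force: [-0.1, -0.5, -2.5]
grip_width: 0.0098
grasp_force: 11.0
```

```bash
python3 -m creep '0 0 -0.001 0 0.004;0 0 -0.001 0 0.004;0 0 -0.001 0 0.004;0 0 -0.001 0 0.004;0 0 0 0 0.004;0 0 0 0 0.004'
```

```text
time_s: 14.1
tool_pos: [0.6274, -0.0207, 0.169]
tool_rot: [180.0, 0.0, 161.2]
force: [-1.7, -0.7, 1.6]
grip_width: 0.0098
grasp_force: 11.0
```

```bash
python3 -m creep '-0.0003 -0.0009 -0.0006 0 0.004;-0.0003 -0.0009 -0.0006 0 0.004;-0.0003 -0.0009 -0.0006 0 0.004;0 0 0 0 0.004;0 0 0 0 0.004'
```

```text
time_s: 14.72
tool_pos: [0.6269, -0.0235, 0.1671]
tool_rot: [180.0, 0.1, 161.2]
force: [-0.6, -0.3, 2.5]
grip_width: 0.0099
grasp_force: 11.0
```

```bash
python3 -m creep '0 0 0 0 0.011;0 0 0 0 0.013;-0.0013 -0.004 0 0 0.014;-0.0013 -0.004 0 0 0.015;-0.0018 -0.0053 -0.001 0 0.017;-0.0018 -0.0053 -0.001 0 0.018;-0.0018 -0.0053 -0.001 0 0.020;0 0 0 0 0.020'
```

```text
time_s: 15.72
tool_pos: [0.6182, -0.0482, 0.1638]
tool_rot: [-180.0, -0.0, 161.1]
force: [-0.6, -0.2, 0.1]
grip_width: 0.0197
grasp_force: 0.2
```

```bash
python3 -m creep '-0.0018 -0.0053 -0.001 0 0.021;-0.0017 -0.0051 -0.0025 0 0.022;-0.0017 -0.0051 -0.0025 0 0.024;-0.0017 -0.0051 -0.0025 0 0.026;-0.0017 -0.0051 -0.0025 0 0.027;-0.0016 -0.0048 -0.004 0 0.028;-0.0016 -0.0048 -0.004 0 0.030;0 0 0 0 0.030'
```

```text
time_s: 16.73
tool_pos: [0.6063, -0.0834, 0.1446]
tool_rot: [-180.0, -0.0, 161.1]
force: [-0.9, -0.6, -0.3]
grip_width: 0.0298
grasp_force: 0.7
```

```bash
python3 -m creep '-0.001 -0.003 -0.002 0 0.031;-0.001 -0.003 -0.002 0 0.032;-0.001 -0.0025 -0.001 0 0.033;-0.0005 -0.0015 0 0 0.034;-0.0005 -0.0015 0 0 0.035;-0.0005 -0.0015 0 0 0.036;0 0 0 0 0.040;0 0 0 0 0.044'
```

```text
time_s: 17.73
tool_pos: [0.6023, -0.0953, 0.14]
tool_rot: [180.0, 0.0, 161.2]
force: [0.2, 0.1, 0.2]
grip_width: 0.042
grasp_force: 0.0
```

```bash
python3 -m creep '0 0 0 0 0.055;0 0 0 0 0.06;0 0 0.01 0 0.06;0 0 0.02 0 0.06;0 0 0.04 0 0.06;0 0 0.04 0 0.06;0 0 0.05 0 0.06;0.045 0 0.04 0 0.06'
```

```text
time_s: 18.73
tool_pos: [0.646, -0.0971, 0.3459]
tool_rot: [179.8, 0.2, 161.1]
force: [1.5, -0.6, 0.4]
grip_width: 0.0602
grasp_force: 0.0
```

```bash
python3 -m creep '0.02 0.02 0 0 0.06;0.01 0.025 0 0 0.06;0.01 0.025 0 0 0.06;0 0 0 0 0.06;0 0 0 0 0.06'
python3 - <<'E'
from h import *
import pickle
c=cams.calibration("wrist");im=cams.read_camera("wrist");im2=cams.read_camera("scene");pickle.dump((c,im,cams.calibration("scene"),im2),open("w5.pkl","wb"))
cv2.imwrite("pics/w5.png",np.hstack([cv2.resize(i[...,::-1],(400,400),interpolation=cv2.INTER_CUBIC) for i in (im[0:260,60:320],im2[120:270,150:300])]))
E
```

```text
time_s: 19.35
tool_pos: [0.6866, -0.026, 0.34]
tool_rot: [-180.0, -0.0, 161.2]
force: [-0.8, 0.0, 0.1]
grip_width: 0.0605
grasp_force: 0.0
```

View pics/w5.png

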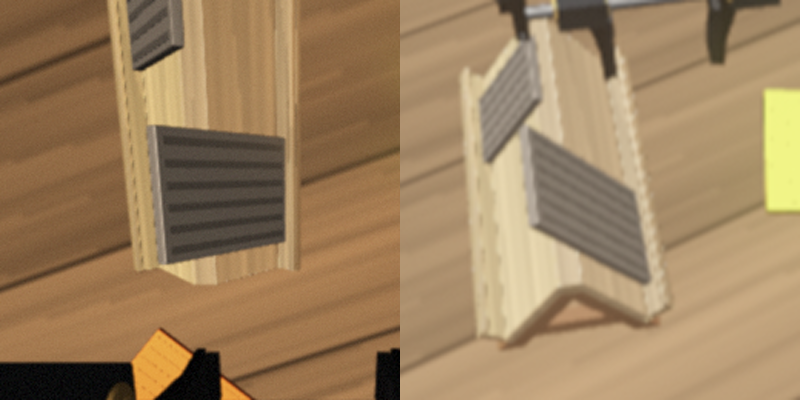

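The ribbed back now shows on the +y slope: wrist crop corners (160,127), (168,263), (285,240), (284,137). I'll check the seating numerically.

Run:
```python
from fit import *
import pickle
c=pickle.load(open("w5.pkl","rb"))[0];cs=pickle.load(open("w5.pkl","rb"))[2]
o=np.array([[160,127],[168,263],[285,240],[284,137],[150,125],[160,262]])*.65+[60,0]
os_=np.array([[530,131],[540,229],[648,282],[636,190]]);os_=(os_-[400,0])*.375+[150,120]
# p tilt negative: s=-1 is the +y (ribbed) face
m=lambda p:np.r_[corners(p,-1),corners(p,1)[:2]]
f1=lambda p:(proj(c,m(p))-o).ravel()
f2=lambda p:np.r_[f1(p),(proj(cs,m(p)[:4])-os_).ravel()]
for f in(f1,f2):
    r=least_squares(f,[.627,-.022,.038,-.327,-.61],loss="soft_l1");p=r.x
    print((Rz(np.radians(-18.73)).T@(p[:3]-[.5381,-.0613,0])).round(4),np.degrees(p[3:]).round(2));print(f(p).reshape(-1,2).round(1).tolist())
q=[*(Rz(np.radians(-18.73))@[.0718,.0661,.0379]+[.5381,-.0613,0]),np.radians(-18.73),-np.radians(35)]
print("ideal resid",f2(q).reshape(-1,2).round(1).tolist())
```

```text
[0.0717 0.0641 0.0302] [-19.07 -35.03]
[[-0.8, -1.3], [0.6, -0.0], [-0.3, 0.4], [0.2, 0.7], [-0.1, 0.5], [0.3, -0.3]]
[0.0715 0.0641 0.0291] [-18.88 -35.28]
[[-1.0, -1.1], [0.7, -0.1], [-0.1, 0.2], [0.1, 0.6], [-0.3, 0.7], [0.4, -0.4], [-0.5, -1.2], [-0.1, -0.9], [1.6, 1.9], [0.0, 2.2]]
ideal resid [[-1.2, -1.4], [0.9, 1.8], [1.1, 1.2], [1.2, 0.4], [-0.6, 0.4], [0.5, 1.5], [0.1, -3.8], [0.7, -3.3], [2.4, 0.0], [0.6, 0.2]]
```

```bash
python3 -c "
from cell import ticket;print(ticket.sign_off())"
```

```text
the job is handed in; nothing more can be done
None
```

I turned the tall tile over onto the +y slope, ribbed back showing, and handed the job in at about 19 s: it measures 35° lean, square to within about 0.4°, and seated on the ledge as far as the roughly 2 mm camera accuracy can tell, with grip at 11 N and no contact seen with the other things, though I took no final measurement of the short tile, pot or brush.

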